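# Put the ink pad in its tray and slide the tray home under the display riser

## Robot

A 6-joint arm with a two-finger parallel gripper is mounted at the origin on the work surface; the furniture and walls round the work are solid. World frame = base frame: x ahead of the robot, y to its left, z up, the work surface at z = 0. Lengths are in m, angles in degrees, forces in N, time in s.
With the tool pointing down it reaches from about 0.275 to 0.975 m from the base axis. Payload 8.4 kg.
Tool frame: the origin (TCP) lies on the centre line of the jaws, within the pads' length; the fingertips stand 22 mm ahead of it and the grasp point (between the pads) lies 3 mm ahead of it (tcp_to_tips is the distance from the TCP to the fingertips, in m); z points along the fingers, y is the line along which they close (so a half turn about z gives the same grasp; the last joint's range is limited). The gripper opens to 92 mm and grips with 3 to 60 N. Pads are 20 mm wide; open, the fingers measure 128 mm over their backs; the gripper's body (75 mm by 189 mm) begins 69 mm behind the grasp point.
Start: joints at [-73.934, 20.225, 93.587, -0, 66.188, -0.138], TCP at [0.174, -0.6, 0.237] pointing down, gripper open.
Joint ranges: [-150.9, 150.9], [-52.94, 120.26], [3.33, 152.33], [-74.26, 254.26], [0, 154.13], [-172.89, 172.89]. Speed limits (degrees/s): [127.2, 127.2, 159.86, 180, 180, 180].

## Interface

Orientations are given as a 3x3 rotation matrix whose columns are the frame's x, y, z axes.
In Python, from cell import * gives the robot as it stands.
- The arm moves only by the tool step_arm, never from a script. Its argument "deltas" is text: rows parted by semicolons, each of 7 numbers parted by spaces: the gripper command: -1 is shut, 1 is fully open, values between are in proportion, then the shift along the tool's x, y, z in cm, then the turn, a rotation vector about the tool's x, y, z in degrees. In form: hand tx ty tz ax ay az; .... A call has 1 to 20 rows; each row is the pose to reach, as a shift and turn from the pose commanded when the call began, along the tool's axes at that moment; what a row does not reach only later rows make up. A row lasts 1/10 s, in which the tool goes at most 50 mm and 8.59 degrees, less where a joint would pass 70% of its speed; a pose out of reach is approached as far as the arm can. A call with a gripper value outside its range is refused whole. The fingers move at their own pace and stop on an object; "newtons" is the grip in N (left out, the last holds). Time passes only in rows, so rows that repeat a pose let the fingers close. It gives the time, the measured TCP pose, the force, the opening and the grip force at its end, in the units of the state.
- read_state(): the state, without advancing time (a new reading comes with each control period).
- read_camera(name): name is "scene" or "top" or "wrist"; returns a dict with "frame" (400x640x3 uint8, red, green, blue), "depth" (400x640 float32, m along the optical axis (not along the pixel's ray), 0 where there is no reading), "camera_matrix" (3x3 intrinsics, pixels), "k1" (the pictures are not rectified: a ray, as slopes to the right and down, at radius r is drawn at 1 + k1 r^2 times it, then the intrinsics apply), "R" (3x3) and "t" (3): a world point X has camera coordinates R X + t. Camera axes: x right, y down, z forward; pixel columns grow to the right and rows downward; lengths in m; the calibration is good to about 2 mm. A picture is of the moment at which its call begins.
- hand_in(): hands the job in; it is judged then, once.
The state is a dict: "time_s": time; "qpos": joint angles; "dq": joint speeds; "joint_efforts": joint torques, N m; "ee_pos": TCP position; "tcp_rot": TCP orientation; "ft_force": force on the tool from outside, world axes, zero at the start; "wrist_torque": the same for the moment, N m; "gripper_width": finger opening in m; "finger_force": force on a finger pad.
Only numpy, scipy, OpenCV 4.12 (cv2) and the standard library are available. Lean on these libraries where they do the work, as an engineer would, in place of code of your own. Each camera call takes 0.05 s, during which the arm holds its last target. There are 200 camera calls.

## Task

Tidy the stamping things away: lay the ink pad flat on the floor of the tray's large compartment, then slide the tray straight in under the display riser until it is fully home and the spring bolt has snapped out in front of it. Do not push against the riser with the robot or let the ink pad touch it, and do not disturb the things displayed on it or the yo-yo on the table.

Things in the scene. Friction and masses are not known exactly. Their poses are not given: they have to be found in the camera images.
- riser: Fixed plywood display riser (small bench) on the table, open at its front. Origin: on the table under the middle of its front edge; x points into the bay (the way the tray slides in), z up. Board 180 mm deep (x 0 to 180), 213 mm wide, underside 56 mm, top 68 mm above the table, a 10 mm lip along the front. Back stop across the bay with its face at x = 162 mm. The table is the bay's floor.
- bay_mouth (a point): Mouth of the bay: same point and axes as the riser's origin. Two upright cheeks along x, 15 mm thick, leave a bay 175 mm wide (y -87.5 to +87.5 mm); over the first 20 mm behind the front edge they flare, so that the mouth is 191 mm wide.
- bolt (a joint): Bevelled brass spring bolt in the bay's right cheek (-y), 10 to 30 mm up. Value in m: 0 = out, 10 mm into the bay; 0.011 = pushed back. Its bevel (riser x 15 to 35 mm) faces the mouth: the entering tray pushes it aside (1.3 to 3.2 N spring) and it rides along the tray's side. Its far face (x = 45 mm) is square: once the tray's front panel is past, it snaps out in front of it.
- tray: Open wooden tray, loose on the table before the riser, 0.45 kg. Origin: under the middle of its rectangular part, which is 112 mm (x) by 170 mm (y), 36 mm high; walls and floor 5 mm. x points to the end that goes in first, z up. Fully home, its origin is at x = 101 to 106 mm of the riser's frame (back stop at 106); pushing it past the bolt takes under 20 N in all.
- tray_pull (a point): Middle of the block pull on the tray's front panel: x = -71 mm, y = 0, z = 20 mm of the tray's frame, same axes. The pull is 30 mm long (tray x -56 to -86), 22 mm wide (y), 8 to 32 mm above the table. With the tray home, its end lies 15 to 20 mm behind the riser's front edge, so the last few centimetres are pushed with the fingers slanting in under the board.
- tray_well (a point): Middle of the floor of the tray's large compartment: x = 0, y = +27 mm, z = 5 mm of the tray's frame, same axes. Inside it measures x -51 to +51 mm, y -26 to +80 mm of the tray's frame; a divider 28 mm high parts it from the small compartment on the -y side, where a rubber stamp lies (fixed).
- ink_pad: Closed dark-blue ink pad tin: flat box 54 mm (its x) by 87 mm (its y) by 16 mm high, about 0.06 kg, lying on the table to the right of the tray. Origin: middle of its underside. Grasp it across the 54 mm.
- yoyo: Wooden yo-yo lying flat on the table to the right of the tray, 56 mm across, 36 mm high; origin in the middle of its underside. Stays where it is.
- game_box: Green boxed game standing upright on the rear half of the riser's board, 56 mm (x) by 190 mm (y) by 210 mm high; origin in the middle of its underside. Stays where it is.
- peg_tower: Wooden peg tower with rings standing on the front left part of the riser's board, 72 mm across, 110 mm high; origin in the middle of its underside. Stays where it is.
There are look-alikes about, which are no part of the job. Of the things that look like the ink_pad, the largest one is meant.

How it is judged:
By the outcome, as a careful person would: the job done as asked, in the order asked, and still so for the second after the job is handed in, with the robot touching nothing.
It also fails if it takes over 72 s, if anything falls off the work surface, if the arm or the gripper's body presses on something with over 40 N, if the wrist force passes 120 N, or if a joint passes its speed limit or range.

## Working session

There is one attempt and no reset: what is moved stays moved. The work goes in short steps, Python scripts to look and compute and a tool call to move; the robot and the scene stay as the last step left them, time stands still between calls to the robot, and variables do not carry over. Pictures are saved under pics/ and viewed, at most 10 in all, crops included, and the job is handed in when it is done.

Besides the shell and the picture viewer there is one more tool, called after ">>>" by a JSON object that holds its "method" and its "body". step_arm: Moves the arm, as the interface text tells. Its arguments: {"type":"object","properties":{"deltas":{"type":"string"},"newtons":{"type":"number"}},"required":["deltas"]}

```bash
ls; mkdir -p pics
cat > h.py <<'E'
from cell import *
import numpy as np, cv2
def grab(n):
    c=read_camera(n); np.savez('%s.npz'%n,**c); return c
def load(n): return dict(np.load('%s.npz'%n))
def rays(c,uv):
    K=c['camera_matrix']; k=float(c['k1'])
    p=cv2.undistortPoints(np.array(uv,float).reshape(-1,1,2),K,np.array([k,0,0,0,0.]))[:,0]
    return np.c_[p,np.ones(len(p))]
def plane(c,uv,z):
    d=rays(c,uv)@c['R']; o=-c['R'].T@c['t']
    return o+d*((z-o[2])/d[:,2])[:,None]
def dep(c):
    h,w=c['depth'].shape; v,u=np.mgrid[:h,:w]
    r=rays(c,np.c_[u.ravel(),v.ravel()])*c['depth'].reshape(-1,1)
    return ((r-c['t'])@c['R']).reshape(h,w,3)
E
python3 - <<'E'
from h import *
a=grab('scene');b=grab('top')
cv2.imwrite('pics/a.png',a['frame'][:,:,::-1]);cv2.imwrite('pics/b.png',b['frame'][:,:,::-1])
for c in(a,b): print(-c['R'].T@c['t'],c['R'][2],c['k1'])
print(read_state())
E
```

```text
pics
[ 0.13437563 -0.80107011  0.82076825] [ 0.39734908  0.59337112 -0.70001744] -0.11020643540940041
[ 0.39054343 -0.1449909   0.91398058] [ 0.19168175 -0.02218921 -0.98120627] 0.001741260540669958
{'time_s': 0.1, 'qpos': array([-7.39349516e+01,  2.02595204e+01,  9.36237277e+01, -2.91493268e-03,
        6.61889649e+01, -1.38280657e-01]), 'dq': array([-0.03972443, -0.01943161, -0.12134308,  0.14132959,  0.06032001,
       -0.08340757]), 'joint_efforts': array([-6.77626449e-04, -5.94906378e+01, -3.34930766e+01,  6.98547880e-02,
        1.82678306e-02, -1.95132503e-05]), 'ee_pos': array([ 0.17426585, -0.59977972,  0.23593595]), 'tcp_rot': array([[ 9.60271725e-01,  2.79066406e-01, -3.93502765e-04],
       [ 2.79066680e-01, -9.60270979e-01,  1.19825376e-03],
       [-4.34769146e-05, -1.26046272e-03, -9.99999205e-01]]), 'ft_force': array([-0.74345742, -0.16535696, -0.04229686]), 'wrist_torque': array([-0.02097654,  0.00703606,  0.00132171]), 'finger_force': 0.0, 'gripper_width': 0.09191279179561998}
```

View pics/a.png

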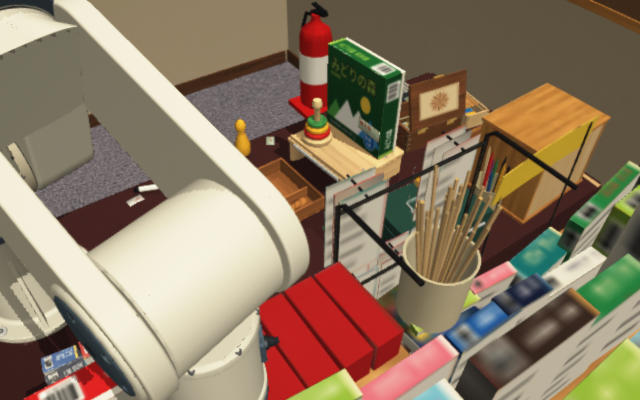

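View pics/b.png

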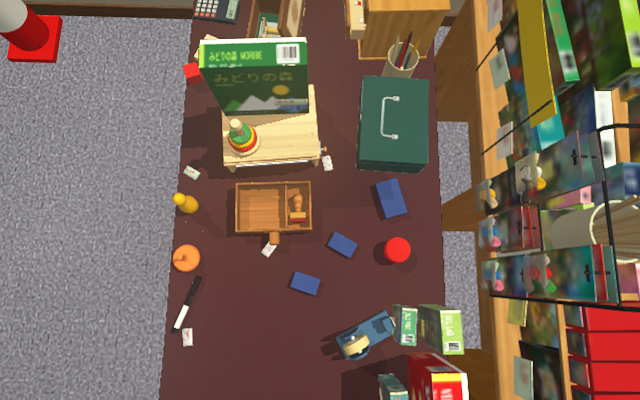

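The top view shows the tray at (273,208), its pull at (274,238) and the riser's front edge near y≈160. The blue tins are at (390,198), which is the largest, (342,244) and (305,283). The red yo-yo is at (397,250) and a green case at (393,120).

```bash
cat > m.py <<'E'
from h import *
c=load('top'); P=dep(c); hsv=cv2.cvtColor(c['frame'],cv2.COLOR_RGB2HSV)
def blobs(m,name,z,amin=60):
    n,l,s,ce=cv2.connectedComponentsWithStats(m.astype(np.uint8))
    for i in range(1,n):
        if s[i,4]<amin: continue
        v,u=np.nonzero(l==i); Q=P[v,u]; top=np.median(Q[:,2])
        W=plane(c,np.c_[u,v],z)[:,:2].astype(np.float32)
        r=cv2.minAreaRect(W*1000)
        print(name,s[i],'zmed',top.round(3),'rect',np.round(r[0],1),np.round(r[1],1),round(r[2],1),'depth c',np.median(Q,0).round(4))
H,S,V=[hsv[:,:,i].astype(int) for i in range(3)]
u=np.arange(640)[None,:];v=np.arange(400)[:,None]
reg=(u>180)&(u<440)&(v>165)&(v<310)
blobs((H>105)&(H<130)&(S>110)&(V>60)&reg,'blue',.016)
blobs(((H<5)|(H>172))&(S>180)&(V>120)&reg&(u>360),'red',.036)
# tray: points with height 30..40mm
Z=P[:,:,2]
blobs((Z>.031)&(Z<.041)&(u>220)&(u<325)&(v>170)&(v<235),'trayrim',.036)
blobs((Z>.025)&(Z<.040)&(u>255)&(u<290)&(v>230)&(v<250),'pull',.032,10)
blobs((Z>.06)&(Z<.074)&(u>200)&(u<340)&(v>80)&(v<185),'riser',.068)
cv2.imwrite('pics/c.png',cv2.resize(c['frame'][60:260,200:440,::-1],None,fx=3,fy=3,interpolation=cv2.INTER_CUBIC)[:600,:720])
E
python3 m.py
```

```text
blue [376 178  31  40 781] zmed 0.017 rect [ 574.2 -318.4] [83.8 51.6] 17.0 depth c [ 0.5732 -0.3183  0.0174]
blue [328 232  29  25 382] zmed 0.012 rect [ 464.4 -205.7] [56.9 34.3] 60.9 depth c [ 0.465  -0.2058  0.0124]
blue [291 272  29  23 413] zmed 0.012 rect [ 377.7 -123.5] [57.  34.3] 72.7 depth c [ 0.3776 -0.1236  0.0124]
red [384 237  27  26 534] zmed 0.036 rect [ 453.9 -326. ] [57.  55.2] 64.0 depth c [ 0.4533 -0.3259  0.0362]
trayrim [235 180  77  55 657] zmed 0.036 rect [543.3 -48.3] [121.1 169.3] 2.9 depth c [ 0.538  -0.0443  0.0364]
pull [264 231  15  14 134] zmed 0.033 rect [475.8 -46.4] [29.2 31.1] 2.1 depth c [ 0.4769 -0.0513  0.0326]
riser [ 221   84   99   83 3777] zmed 0.069 rect [726.5 -36. ] [184.1 212.4] 5.7 depth c [ 0.7024 -0.0616  0.0688]
```

View pics/c.png

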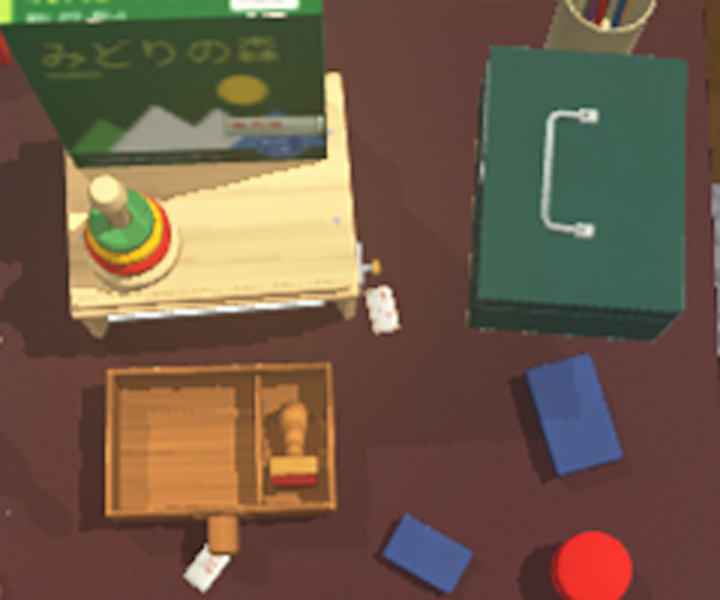

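The enlarged crop shows the tray yawed slightly differently from the riser, whose front edge runs from (72,310) to (355,293). Next I'll fit the edges to get both yaws.

```bash
cat > m2.py <<'E'
from h import *
c=load('top'); P=dep(c); Z=P[:,:,2]
u=np.arange(640)[None,:]+0*Z;v=np.arange(400)[:,None]+0*Z
def edge(m,z,side,lo,hi,name):
    pts=[]
    for k in range(lo,hi):
        if side in'bt':
            w=np.nonzero(m[:,k])[0]
            if len(w): pts.append((k,w[-1]+.5 if side=='b' else w[0]-.5))
        else:
            w=np.nonzero(m[k])[0]
            if len(w): pts.append((w[-1]+.5 if side=='r' else w[0]-.5,k))
    W=plane(c,pts,z)[:,:2]
    d=cv2.fitLine((W*1000).astype(np.float32),cv2.DIST_HUBER,0,1e-3,1e-3).ravel()
    a=np.degrees(np.arctan2(d[1],d[0]))
    print(name,side,'ang',round((a+45)%90-45,2),'pt',d[2:].round(1)); return a,d
R=(Z>.06)&(Z<.085)&(u>200)&(u<340)&(v>80)&(v<185)
edge(R,.068,'b',228,316,'riser');edge(R,.068,'r',118,158,'riser');edge(R,.068,'l',122,160,'riser')
print('riser col heights',[(k,Z[k,290].round(3)) for k in range(140,176,2)])
T=(Z>.029)&(Z<.043)&(u>220)&(u<325)&(v>170)&(v<250)
edge(T,.036,'b',240,262,'tray');edge(T,.036,'b',282,306,'tray');edge(T,.036,'t',240,306,'tray');edge(T,.036,'r',186,228,'tray');edge(T,.036,'l',186,228,'tray')
B=(Z>.08)&(u>190)&(u<340)&(v>20)&(v<120)
from scipy.spatial import ConvexHull
E
python3 m2.py
```

```text
riser b ang 5.43 pt [635.4 -43.7]
riser r ang 5.57 pt [ 698.5 -145.5]
riser l ang 5.65 pt [693.9  67.5]
riser col heights [(140, np.float64(0.07)), (142, np.float64(0.068)), (144, np.float64(0.069)), (146, np.float64(0.069)), (148, np.float64(0.07)), (150, np.float64(0.069)), (152, np.float64(0.07)), (154, np.float64(0.066)), (156, np.float64(0.076)), (158, np.float64(0.068)), (160, np.float64(0.066)), (162, np.float64(0.063)), (164, np.float64(0.002)), (166, np.float64(0.001)), (168, np.float64(0.002)), (170, np.float64(0.001)), (172, np.float64(0.001)), (174, np.float64(0.001))]
tray b ang 4.62 pt [ 4.887e+02 -4.000e-01]
tray b ang 0.93 pt [ 493.9 -102.1]
tray t ang 2.39 pt [604.2 -54. ]
tray r ang 1.16 pt [ 554.8 -132.6]
tray l ang 3.25 pt [542.2  37.2]
```

Run:
```python
from h import *
for n in('top','scene'):
    c=load(n);P=dep(c)[c['depth']>0]
    print(n)
    for x in np.arange(.70,.05,-.05):
        r=[]
        for y in np.arange(-.2,-.76,-.05):
            m=(abs(P[:,0]-x)<.025)&(abs(P[:,1]-y)<.025)
            r.append('%5.0f'%(1000*np.percentile(P[m,2],98)) if m.sum()>3 else '    -')
        print('%.2f'%x,*r)
c=load('top');P=dep(c);Q=P[(P[...,2]>.03)&(P[...,0]>.55)&(P[...,0]<.72)&(P[...,1]<-.24)&(P[...,1]>-.45)]
print('case min',np.percentile(Q,1,axis=0),'max',np.percentile(Q,99,axis=0))
```

```text
top
0.70     4    92    97    93    92     4   360   223   225   360   296     -
0.65     4    92    92    92    92     4   358   224   226   282   278     -
0.60     4     4    20    19     4   444   464   464  -141   320   275  -517
0.55     4     4    20    20     4   447   450   266   290   323  -720  -721
0.50    15     4    35    35     4   444   448   432   375   323  -721  -723
0.45    15    14    39    40     4   443   448   440   379     -  -721  -721
0.40     4     4     4     4     4   447   449   407   376   324   254  -721
0.35     4     4   102   105   165   447   455   373   372   322  -721  -722
0.30    62    62   105   106   165     -   372   373   372     -  -722  -722
0.25    75    78   104   191   191     3   371   371     -     -     -  -720
0.20     6     5   139   192   193     2    93   212     -     -     -  -721
0.15     4     4   139   118     -     -    93   127     -     -     -  -722
0.10     -     -     -     -     -     -   -56   -54  -110  -231  -341  -458
scene
0.70     -    90    95    89     -     -   359   224   224   360     -   258
0.65     -  
[... 300 characters left out ...]
     -     3     -     -     -   447   445   473   466   320   478   478
0.40     -     2     3     -     -   448   447   470   374   323   478   479
0.35     -     -     -     -     -   446   462   463   463   460   478   479
0.30     -     -     -     -     -     -   372   372   372   401   439     -
0.25     -     -     -     -     -     -   371   632   626   598     -     -
0.20     -     -     -     -     -   685   671   650   627   607     -     -
0.15     -     -     -     -     -   694     -   609   630   618     -     -
0.10     -     -     -   191   191   659   595   654   641   620     -     -
case min [ 0.55169519 -0.4491649   0.03369755] max [ 0.71858089 -0.24138386  0.38522741]
```

Run:
```python
from h import *
P=np.vstack([dep(c)[c['depth']>0] for c in map(load,('top','scene'))])
for x in np.arange(.40,.70,.03):
    m=(abs(P[:,0]-x)<.015)&(P[:,1]>-.6)&(P[:,1]<-.34)
    print('%.2f'%x,[(lo,round(np.percentile(P[m&(P[:,2]>lo)&(P[:,2]<hi)][:,1],98),3)) for lo,hi in((.1,.25),(.25,.35),(.35,.42),(.42,.5)) if (m&(P[:,2]>lo)&(P[:,2]<hi)).sum()>4])
c=load('top');P=dep(c);Q=P[(P[...,2]>.08)&(P[...,2]<.1)&(P[...,0]>.55)&(P[...,0]<.85)&(P[...,1]<-.2)&(P[...,1]>-.45)]
print(cv2.minAreaRect((Q[:,:2]*1000).astype(np.float32)), cv2.boxPoints(cv2.minAreaRect((Q[:,:2]*1000).astype(np.float32))))
```

```text
0.40 [(0.1, np.float64(-0.447)), (0.25, np.float64(-0.447)), (0.35, np.float64(-0.447)), (0.42, np.float64(-0.471))]
0.43 [(0.1, np.float64(-0.449)), (0.25, np.float64(-0.47)), (0.35, np.float64(-0.449)), (0.42, np.float64(-0.472))]
0.46 [(0.1, np.float64(-0.447)), (0.25, np.float64(-0.469)), (0.35, np.float64(-0.528)), (0.42, np.float64(-0.503))]
0.49 [(0.1, np.float64(-0.447)), (0.25, np.float64(-0.471)), (0.35, np.float64(-0.532)), (0.42, np.float64(-0.502))]
0.52 [(0.1, np.float64(-0.448)), (0.25, np.float64(-0.448)), (0.35, np.float64(-0.448)), (0.42, np.float64(-0.471))]
0.55 [(0.1, np.float64(-0.447)), (0.25, np.float64(-0.448)), (0.35, np.float64(-0.447)), (0.42, np.float64(-0.47))]
0.58 [(0.1, np.float64(-0.448)), (0.25, np.float64(-0.449)), (0.35, np.float64(-0.449)), (0.42, np.float64(-0.472))]
0.61 [(0.1, np.float64(-0.586))]
0.64 [(0.1, np.float64(-0.531)), (0.25, np.float64(-0.499)), (0.35, np.float64(-0.503))]
0.67 [(0.1, np.float64(-0.5)), (0.25, np.float64(-0.497)), (0.35, np.float64(-0.497))]
((741.0327758789062, -314.1763916015625), (152.82333374023438, 202.0137939453125), 87.08792877197266) [[ 636.27435 -385.35788]
 [ 838.0273  -395.62088]
 [ 845.7912  -242.9949 ]
 [ 644.03827 -232.7319 ]]
```

>>> {"method": "step_arm", "body": {"deltas": "1 0 0 -31 0 0 0;1 0 0 -31 0 0 0;1 0 0 -31 0 0 0;1 0 0 -31 0 0 0;1 0 0 -31 0 0 0;1 0 0 -31 0 0 0;1 0 0 -31 0 0 0;1 45 -15.9 -31 0 0 0;1 45 -15.9 -31 0 0 0;1 45 -15.9 -31 0 0 0;1 45 -15.9 -31 0 0 0;1 45 -15.9 -31 0 0 0;1 45 -15.9 -31 0 0 0;1 45 -15.9 -31 0 0 0;1 45 -15.9 -31 0 0 0;1 45 -15.9 -31 0 0 0;1 45 -15.9 -31 0 0 0;1 45 -15.9 -31 0 0 0;1 45 -15.9 -31 0 0 0"}}

```text
time_s: 2.0
ee_pos: [0.5622, -0.3217, 0.5453]
tcp_rot: [[0.96, 0.28, -0.002], [0.28, -0.96, 0.001], [-0.002, -0.001, -1.0]]
ft_force: [-0.7, -0.7, 0.4]
gripper_width: 0.092
finger_force: 0.0
```

>>> {"method": "step_arm", "body": {"deltas": "1 0 0 36.5 0 0 0;1 0 0 36.5 0 0 0;1 0 0 36.5 0 0 0;1 0 0 36.5 0 0 0;1 0 0 36.5 0 0 0;1 0 0 36.5 0 0 0;1 0 0 36.5 0 0 0;1 0 0 36.5 0 0 0;1 0 0 36.5 0 0 0"}}

```text
time_s: 2.9
ee_pos: [0.5602, -0.3222, 0.1798]
tcp_rot: [[0.961, 0.278, -0.004], [0.278, -0.961, 0.002], [-0.003, -0.003, -1.0]]
ft_force: [0.4, -0.6, 1.3]
gripper_width: 0.0921
finger_force: 0.0
```

Run:
```python
from h import *
c=grab('wrist');P=dep(c);cv2.imwrite('pics/d.png',c['frame'][:,:,::-1])
hsv=cv2.cvtColor(c['frame'],cv2.COLOR_RGB2HSV)
m=cv2.inRange(hsv,(105,110,50),(130,255,255))
n,l,s,ce=cv2.connectedComponentsWithStats(m)
for i in range(1,n):
    if s[i,4]>500:
        v,u=np.nonzero(l==i);W=plane(c,np.c_[u,v],.016)[:,:2]*1000
        print(s[i],np.median(P[v,u],0),cv2.minAreaRect(W.astype(np.float32)))
s=read_state();print(s['ee_pos'],s['qpos'])
```

```text
[ 0.56178255 -0.32283358  0.1823222 ] [-3.00125508e+01  2.52325742e+01  9.33949613e+01 -9.45363244e-03
  6.13874147e+01  4.38487041e+01]
```

View pics/d.png

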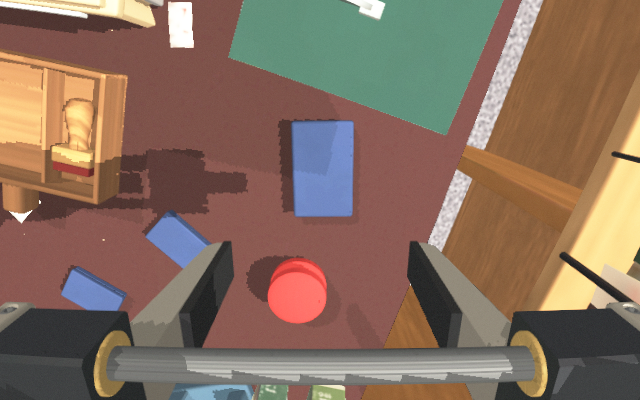

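The wrist view shows the pad upright at (293–353, 121–216), aligned with the fingers. The yo-yo is at (297,290), and the shelf and case are clear of the fingers.

Run:
```python
from h import *
c=load('wrist');P=dep(c)
hsv=cv2.cvtColor(c['frame'],cv2.COLOR_RGB2HSV)
print(hsv[180,320],hsv[130,310])
m=cv2.inRange(hsv,(105,70,50),(130,255,255))
n,l,s,ce=cv2.connectedComponentsWithStats(m)
for i in range(1,n):
    if s[i,4]>500:
        v,u=np.nonzero(l==i);W=plane(c,np.c_[u,v],.016)[:,:2]*1000
        print(s[i],np.median(P[v,u],0),cv2.minAreaRect(W.astype(np.float32)))
```

```text
[112 109 199] [112 106 180]
[ 291  121   63   96 5723] [ 0.57844464 -0.31954791  0.01797805] ((575.4017944335938, -320.3639221191406), (86.2643814086914, 53.506221771240234), 16.787242889404297)
[ 146  210   65   58 1899] [ 0.47129852 -0.20419354  0.01287695] ((471.9685974121094, -205.8627471923828), (49.413368225097656, 40.3019905090332), 60.89781188964844)
[  61  267   65   44 1789] [ 0.38541998 -0.12471224  0.01281047] ((384.95703125, -128.9685516357422), (59.65792465209961, 44.31570053100586), 72.4212417602539)
```

>>> {"method": "step_arm", "body": {"deltas": "1 0.2 0.2 12 0 0 -0.6;1 0.2 0.2 12 0 0 -0.6;1 0.2 0.2 12 0 0 -0.6;1 0.2 0.2 15 0 0 -0.6;1 0.2 0.2 15.7 0 0 -0.6;1 0.2 0.2 15.7 0 0 -0.6;0 0.2 0.2 15.7 0 0 -0.6;0 0.2 0.2 15.7 0 0 -0.6;0 0.2 0.2 15.7 0 0 -0.6;-1 0.2 0.2 15.7 0 0 -0.6;-1 0.2 0.2 15.7 0 0 -0.6;-1 0.2 0.2 15.7 0 0 -0.6;-1 0.2 0.2 15.7 0 0 -0.6;-1 0.2 0.2 15.7 0 0 -0.6", "newtons": 20}}

```text
time_s: 4.35
ee_pos: [0.5648, -0.3234, 0.025]
tcp_rot: [[0.957, 0.289, 0.0], [0.289, -0.957, -0.0], [0.0, 0.0, -1.0]]
ft_force: [-1.0, 0.8, 6.0]
gripper_width: 0.0538
finger_force: 20.0
```

>>> {"method": "step_arm", "body": {"deltas": "-1 0 0 -5 0 0 0;-1 0 0 -16 0 0 0;-1 0 0 -16 0 0 0;-1 0 0 -16 0 0 0;-1 2.5 -31 -16 0 0 14.5;-1 2.5 -31 -16 0 0 14.5;-1 2.5 -31 -16 0 0 14.5;-1 2.5 -31 -16 0 0 14.5;-1 2.5 -31 -16 0 0 14.5;-1 2.5 -31 -16 0 0 14.5;-1 2.5 -31 -16 0 0 14.5;-1 2.5 -31 -16 0 0 14.5;-1 2.5 -31 -16 0 0 14.5;-1 2.5 -31 -16 0 0 14.5"}}

```text
time_s: 5.75
ee_pos: [0.4994, -0.0206, 0.1844]
tcp_rot: [[0.999, 0.039, 0.0], [0.039, -0.999, -0.0], [0.0, 0.0, -1.0]]
ft_force: [0.1, -0.8, -1.0]
gripper_width: 0.0537
finger_force: 20.0
```

Run:
```python
from h import *
c=grab('wrist');P=dep(c);cv2.imwrite('pics/e.png',c['frame'][:,:,::-1])
s=read_state();print(s['ee_pos'],s['tcp_rot'],s['gripper_width'])
```

```text
[ 0.4993269  -0.02062588  0.18439448] [[ 9.99255139e-01  3.85896804e-02 -5.84184163e-05]
 [ 3.85896651e-02 -9.99255112e-01 -2.42644434e-04]
 [-6.77384723e-05  2.40209350e-04 -9.99999969e-01]] 0.05347354402164646
```

View pics/e.png

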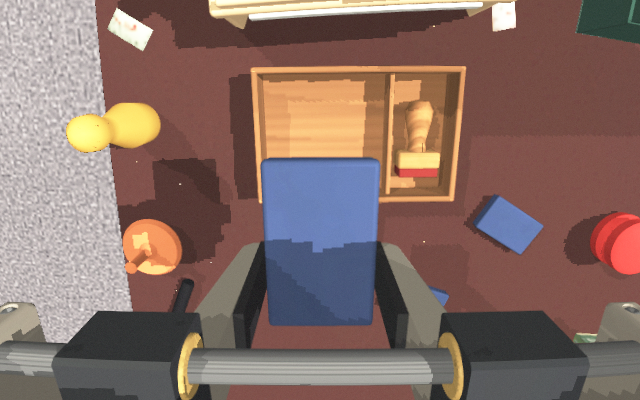

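The wrist view shows the pad held straight and the tray rim corners near (252,68), (465,67), (456,200) and (259,201). The divider is at x≈390, and the riser's front is at the top of the image.

Run:
```python
from h import *
c=load('wrist');P=dep(c);Z=P[...,2]
pts=[(251,67.5),(465.5,66.5),(456.5,201),(258.5,202)]
print('tray corners',(plane(c,pts,.036)*1000).round(1)[:,:2])
hsv=cv2.cvtColor(c['frame'],cv2.COLOR_RGB2HSV)
T=(Z>.028)&(Z<.043);T[:55]=0;T[215:]=0;T[:,:235]=0;T[:,480:]=0
def edge(side,lo,hi):
    p=[]
    for k in range(lo,hi):
        w=np.nonzero(T[:,k] if side in'tb' else T[k])[0]
        if len(w):
            e=w[0]-.5 if side in'tl' else w[-1]+.5
            p.append((k,e) if side in'tb' else (e,k))
    W=(plane(c,p,.036)[:,:2]*1000).astype(np.float32); d=cv2.fitLine(W,cv2.DIST_HUBER,0,1e-3,1e-3).ravel()
    print(side,round((np.degrees(np.arctan2(d[1],d[0]))+45)%90-45,2),d[2:].round(1))
edge('t',260,455);edge('l',75,150);edge('r',75,192);edge('b',395,450)
q=plane(c,[(263,159),(378,159)],.178)*1000  # held pad far corners (top face)
print('pad far corners',q.round(1))
```

```text
tray corners [[ 598.8   36.6]
 [ 607.1 -132.3]
 [ 496.  -141. ]
 [ 488.3   31.6]]
t 2.87 [602.7 -33.7]
l 3.11 [560.1  35.6]
r 2.7 [ 554.1 -134.9]
b 2.25 [ 495.6 -118.7]
pad far corners [[553.9   5.6 178. ]
 [555.9 -44.7 178. ]]
```

>>> {"method": "step_arm", "body": {"deltas": "-1 3.6 0.4 0 0 0 -0.6;-1 3.6 0.4 5 0 0 -0.6;-1 3.6 0.4 10 0 0 -0.6;-1 3.6 0.4 12 0 0 -0.6;-1 3.6 0.4 13.5 0 0 -0.6;-1 3.6 0.4 14.5 0 0 -0.6;-1 3.6 0.4 15.3 0 0 -0.6;-1 3.6 0.4 15.3 0 0 -0.6;-1 3.6 0.4 15.3 0 0 -0.6"}}

```text
time_s: 6.7
ee_pos: [0.5355, -0.0221, 0.0321]
tcp_rot: [[0.999, 0.05, 0.001], [0.05, -0.999, -0.0], [0.001, 0.0, -1.0]]
ft_force: [0.5, 0.2, -1.6]
gripper_width: 0.0539
finger_force: 20.0
```

>>> {"method": "step_arm", "body": {"deltas": "-1 0 0 0.1 0 0 0;0.3 0 0 0.1 0 0 0;0.3 0 0 0.1 0 0 0;0.3 0 0 0.1 0 0 0;0.3 0 0 0.1 0 0 0;0.3 0 0 -3 0 0 0;0.3 0 0 -6 0 0 0;0.3 -3 0 -10 0 0 0;0.3 -9 0 -15 0 0 0;0.3 -9 0 -15 0 0 0;0.3 -9 0 -15 0 0 0"}}

```text
time_s: 7.8
ee_pos: [0.444, -0.0265, 0.1837]
tcp_rot: [[0.999, 0.05, 0.003], [0.05, -0.999, -0.0], [0.003, 0.0, -1.0]]
ft_force: [0.0, 0.1, 0.2]
gripper_width: 0.0598
finger_force: 0.0
```

Run:
```python
from h import *
c=grab('wrist');P=dep(c);cv2.imwrite('pics/f.png',c['frame'][:,:,::-1])
hsv=cv2.cvtColor(c['frame'],cv2.COLOR_RGB2HSV)
m=cv2.inRange(hsv,(105,70,40),(130,255,255));n,l,s,ce=cv2.connectedComponentsWithStats(m)
for i in range(1,n):
    if s[i,4]>2500:
        v,u=np.nonzero(l==i);W=plane(c,np.c_[u,v],.021)[:,:2]*1000
        print(s[i],np.percentile(P[v,u,2],[3,50,97]),cv2.minAreaRect(W.astype(np.float32)))
s=read_state();print(s['ee_pos'],s['gripper_width'])
Z=P[...,2];T=(Z>.028)&(Z<.043)
cv2.imwrite('T.png',T*255)
```

```text
[ 287   11   67  110 7038] [0.02154664 0.0229879  0.02444763] ((546.9038696289062, -22.097776412963867), (85.7207260131836, 53.06178665161133), 2.8995537757873535)
[ 477  140   73   64 2507] [0.00789362 0.01273226 0.01428306] ((468.2619323730469, -200.82061767578125), (61.35573196411133, 35.89353942871094), 60.95458984375)
[ 0.44543272 -0.02646352  0.18272717] 0.05973937461101254[ WARN:0@0.315] global loadsave.cpp:1063 imwrite_ Unsupported depth image for selected encoder is fallbacked to CV_8U.
```

View pics/f.png

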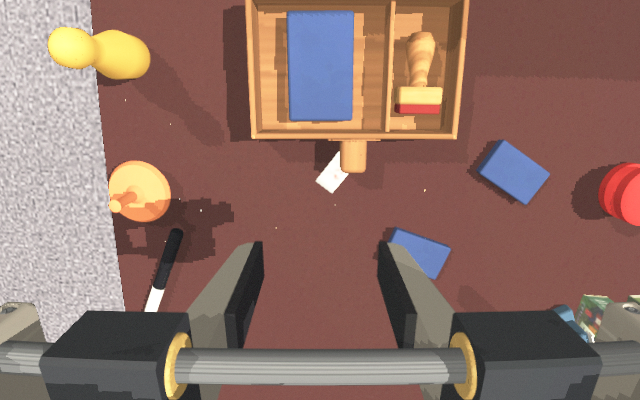

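The ink pad lies flat in the well, with its top at about 22 mm over the whole face. The pull is at (340–366, 138–172), so I'll locate it and plan a slanted grasp.

Run:
```python
from h import *
c=load('wrist')
print((plane(c,[(340,171.5),(366.5,171.5),(341,141),(367,141)],.032)*1000).round(1))
print((plane(c,[(251,138),(457,138)],.036)*1000).round(1))
for yaw in (2.8,5.6):
    a=np.radians(yaw);
    for th in (45,):
        t=np.radians(th);ax=np.array([np.cos(a),np.sin(a),0]);
        z=np.sin(t)*ax-np.cos(t)*np.array([0,0,1]);y=np.array([np.sin(a),-np.cos(a),0]);x=np.cross(y,z)
        print(np.c_[x,y,z].round(3))
```

```text
[[462.6 -43.5  32. ]
 [463.8 -66.2  32. ]
 [488.6 -42.7  32. ]
 [489.8 -64.3  32. ]]
[[ 488.    31.7   36. ]
 [ 497.  -138.4   36. ]]
[[ 0.706  0.049  0.706]
 [ 0.035 -0.999  0.035]
 [ 0.707  0.    -0.707]]
[[ 0.704  0.098  0.704]
 [ 0.069 -0.995  0.069]
 [ 0.707  0.    -0.707]]
```

>>> {"method": "step_arm", "body": {"deltas": "0.3 -2.7 2.8 0 0 8 0;0.3 -2.7 2.8 0 0 16 0;0.3 -2.7 2.8 0 0 24 0;0.3 -2.7 2.8 0 0 32 0;0.3 -2.7 2.8 0 0 40 0;0.3 -2.7 2.8 0 0 45 0;0.3 -2.7 2.8 5 0 45 0;0.3 -2.7 2.8 9 0 45 0;0.3 -2.7 2.8 11.4 0 45 0;0.3 -2.7 2.8 11.4 0 45 0;0.3 -2.7 2.8 11.4 0 45 0", "newtons": 30}}

```text
time_s: 8.95
ee_pos: [0.4236, 0.0082, 0.136]
tcp_rot: [[0.765, 0.153, 0.625], [0.023, -0.977, 0.212], [0.643, -0.148, -0.751]]
ft_force: [0.4, 0.2, -0.1]
gripper_width: 0.0597
finger_force: 0.0
```

Run:
```python
from h import *
s=read_state();q=s['qpos'];print(q.round(2),s['ee_pos'],s['tcp_rot'].round(3))
from scipy.spatial.transform import Rotation as R
def fk(q,L2,L3,h,D):
    Rz=lambda a:R.from_euler('z',a,degrees=True);Ry=lambda a:R.from_euler('y',a,degrees=True)
    A=Rz(q[0])*Ry(q[1]);p=np.array([0,0,h])+A.apply([0,0,L2]);A=A*Ry(q[2]);p=p+A.apply([0,0,L3])
    A=A*Rz(q[3])*Ry(q[4])*Rz(q[5]);return p+A.apply([0,0,D]),A.as_matrix()
for D in (.25,.3,.35): 
    p,M=fk(q,.516,.489,-.0501+D,D);print(D,p,M.round(3))
```

```text
[-16.98   5.79 148.15 111.46  24.46 -38.77] [0.42357681 0.00820207 0.13602845] [[ 0.765  0.153  0.625]
 [ 0.023 -0.977  0.212]
 [ 0.643 -0.148 -0.751]]
0.25 [ 0.41151139 -0.02490107  0.08620094] [[-0.153  0.765  0.625]
 [ 0.977  0.023  0.212]
 [ 0.148  0.643 -0.751]]
0.3 [ 0.44276966 -0.01429647  0.09864481] [[-0.153  0.765  0.625]
 [ 0.977  0.023  0.212]
 [ 0.148  0.643 -0.751]]
0.35 [ 0.47402793 -0.00369187  0.11108868] [[-0.153  0.765  0.625]
 [ 0.977  0.023  0.212]
 [ 0.148  0.643 -0.751]]
```

```bash
cat > k.py <<'E'
from h import *
from scipy.optimize import least_squares
from scipy.spatial.transform import Rotation as R
def fk(q,p):
    L2,L3,h,D,r0,e=p
    Rz=lambda a:R.from_euler('z',a,degrees=True);Ry=lambda a:R.from_euler('y',a,degrees=True)
    A=Rz(q[0]);x=np.array([0,0,h])+A.apply([r0,0,0]);A=A*Ry(q[1]);x=x+A.apply([0,0,L2]);A=A*Ry(q[2]);x=x+A.apply([e,0,L3])
    A=A*Rz(q[3])*Ry(q[4])*Rz(q[5]+90);return x+A.apply([0,0,D]),A.as_matrix()   # sign of 90 checked below
data=[([-73.935,20.2595,93.6237,0,66.189,-.138],[.17427,-.59978,.23594]),
([-30.0126,25.2326,93.395,-.0095,61.387,43.849],[.56178,-.32283,.18232]),
([-16.98,5.79,148.15,111.46,24.46,-38.77],[.42358,.0082,.13603])]
def res(p): return np.r_[np.concatenate([(fk(q,p)[0]-x)*1000 for q,x in data]),(p[0]+p[1]-.98)*100,p[4]*100,p[5]*100]
s=least_squares(res,[.5,.48,.25,.3,0,0]);p=s.x
lo=np.array([-150.9,-52.94,3.33,-74.26,0,-172.89]);hi=np.array([150.9,120.26,152.33,254.26,154.13,172.89])
def ik(tcp,yaw,th,q0):
    a,t=np.radians([yaw,th]);z=np.array([np.sin(t)*np.cos(a),np.sin(t)*np.sin(a),-np.cos(t)]);y=np.array([np.sin(a),-np.cos(a),0]);M=np.c_[np.cross(y,z),y,z]
    f=lambda q:np.r_[(fk(q,p)[0]-tcp)*1000,((fk(q,p)[1]-M)*200).ravel()]
    r=least_squares(f,np.clip(q0,lo+.1,hi-.1),bounds=(lo,hi));return r.x,np.sqrt(r.cost)
if __name__=='__main__':
    print(p.round(4),res(p).round(2));print(fk(data[2][0],p)[1].round(2))
    for th in (0,10,20,30,45):
        off=lambda X,z:(np.array([635.5+X*.9952,-44.9+X*.0976,z])/1000)
        for nm,tip,yaw in(('grasp',np.array([.4739,-.0534,.014]),2.8),('mid',off(-20,14),5.6),('in',off(12,14),5.6)):
            t=np.radians(th);tcp=tip-.022*np.array([np.sin(t),0,-np.cos(t)])
            o=[]
            for q4 in(0,180):
                q,e=ik(tcp,yaw,th,[-5,40,100,q4,30,-5 if q4==0 else -172]);o.append((q.round(0).tolist(),round(e,1)))
            print(th,nm,o)
E
python3 k.py
```

```text
[0.5424 0.4976 0.3246 0.3366 0.0092 0.0654] [-1.28 -0.95 -0.29 -2.59 -0.24  0.59  0.87 -2.2  -0.3   6.    0.92  6.54]
[[ 0.77  0.15  0.63]
 [ 0.02 -0.98  0.21]
 [ 0.64 -0.15 -0.75]]
0 grasp [([-6.0, 25.0, 119.0, -0.0, 36.0, 81.0], np.float64(0.0)), ([-6.0, 27.0, 135.0, 241.0, 0.0, -160.0], np.float64(71.4))]
0 mid [([-4.0, 34.0, 101.0, 0.0, 45.0, 80.0], np.float64(0.0)), ([-4.0, 33.0, 123.0, 237.0, 0.0, -157.0], np.float64(92.0))]
0 in [([-4.0, 36.0, 97.0, 0.0, 47.0, 81.0], np.float64(0.0)), ([-4.0, 34.0, 120.0, 236.0, 0.0, -155.0], np.float64(96.6))]
10 grasp [([-8.0, 22.0, 127.0, 5.0, 21.0, 75.0], np.float64(0.0)), ([-6.0, 25.0, 135.0, 229.0, 0.0, -148.0], np.float64(40.8))]
10 mid [([-5.0, 31.0, 109.0, 4.0, 30.0, 76.0], np.float64(0.0)), ([-4.0, 31.0, 123.0, 230.0, 0.0, -150.0], np.float64(60.4))]
10 in [([-5.0, 33.0, 105.0, 3.0, 32.0, 77.0], np.float64(0.0)), ([-4.0, 33.0, 120.0, 230.0, 0.0, -149.0], np.float64(64.8))]
20 grasp [([-10.0, 21.0, 134.0, 38.0, 7.0, 40.0], np.float64(0.0)), ([-10.0, 21.0, 134.0, 38.0, 7.0, 40.0], np.float64(0.0))]
20 mid [([-7.0, 29.0, 117.0, 16.0, 15
[... 285 characters left out ...]
([-12.0, 24.0, 140.0, 151.0, 15.0, -75.0], np.float64(0.0))]
30 mid [([-8.0, 29.0, 124.0, 109.0, 7.0, -31.0], np.float64(0.0)), ([-8.0, 29.0, 124.0, 109.0, 7.0, -31.0], np.float64(0.0))]
30 in [([-7.0, 31.0, 120.0, 91.0, 6.0, -12.0], np.float64(0.0)), ([-7.0, 31.0, 120.0, 91.0, 6.0, -12.0], np.float64(0.0))]
45 grasp [([-16.0, 37.0, 148.0, 162.0, 49.0, -92.0], np.float64(0.0)), ([-16.0, 37.0, 148.0, 162.0, 49.0, -92.0], np.float64(0.0))]
45 mid [([-11.0, 35.0, 132.0, 158.0, 33.0, -83.0], np.float64(0.0)), ([-11.0, 35.0, 132.0, 158.0, 33.0, -83.0], np.float64(0.0))]
45 in [([-10.0, 36.0, 128.0, 158.0, 30.0, -82.0], np.float64(0.0)), ([-10.0, 36.0, 128.0, 158.0, 30.0, -82.0], np.float64(0.0))]
```

```bash
cat > rel.py <<'E'
from k import *
def rel(tip,yaw,th,pr=True):
    s=read_state();Rc=s['tcp_rot'];a,t=np.radians([yaw,th])
    z=np.array([np.sin(t)*np.cos(a),np.sin(t)*np.sin(a),-np.cos(t)]);y=np.array([np.sin(a),-np.cos(a),0]);M=np.c_[np.cross(y,z),y,z]
    tcp=np.array(tip)-.022*z
    d=Rc.T@(tcp-s['ee_pos'])*100;r=R.from_matrix(Rc.T@M).as_rotvec(degrees=True)
    q,e=ik(tcp,yaw,th,s['qpos'])
    print('tcp',tcp.round(4),'shift',d.round(2),'turn',r.round(1),'ik',q.round(0),round(e,1))
    return M
E
python3 - <<'E'
from rel import *
g=np.array([.4739,-.0535,.014])
for th in(35,40,45):
    for up in(0,.03,.06,.09,.12): 
        rel(g+[0,0,up],2.8,th)
E
```

```text
tcp [ 0.4613 -0.0541  0.032 ] shift [-3.95  8.21  8.85] turn [-10.5  -5.1  -0.4] ik [-13.  27. 143. 158.  25. -84.] 0.0
tcp [ 0.4613 -0.0541  0.062 ] shift [-2.02  7.76  6.6 ] turn [-10.5  -5.1  -0.4] ik [-13.  20. 143. 152.  20. -76.] 0.0
tcp [ 0.4613 -0.0541  0.092 ] shift [-0.09  7.32  4.34] turn [-10.5  -5.1  -0.4] ik [-13.  14. 143. 139.  14. -63.] 0.0
tcp [ 0.4613 -0.0541  0.122 ] shift [1.84 6.87 2.09] turn [-10.5  -5.1  -0.4] ik [-13.   8. 142. 114.  10. -37.] 0.0
tcp [ 0.4613 -0.0541  0.152 ] shift [ 3.77  6.43 -0.16] turn [-10.5  -5.1  -0.4] ik [-13.   2. 141.  74.  10.   3.] 0.0
tcp [ 0.4598 -0.0542  0.0309] shift [-4.14  8.21  8.84] turn [-10.4  -0.1  -0.8] ik [-15.  31. 146. 161.  37. -88.] 0.0
tcp [ 0.4598 -0.0542  0.0609] shift [-2.21  7.76  6.59] turn [-10.4  -0.1  -0.8] ik [-15.  24. 146. 157.  31. -84.] 0.0
tcp [ 0.4598 -0.0542  0.0909] shift [-0.28  7.32  4.33] turn [-10.4  -0.1  -0.8] ik [-15.  17. 146. 151.  24. -77.] 0.0
tcp [ 0.4598 -0.0542  0.1209] shift [1.65 6.88 2.08] turn [-10.4  -0.1  -0.8] ik [-15.  10. 145. 141.  18. -66.] 0.0
tcp [ 0.4598 -0.0542  0.1509] shift [ 3.58  6.43 -0.17] turn [-10.4  -0.1  -0.8] ik [-15.   4. 144. 121.  13. -45.] 0.0
tcp [ 0.4584 -0.0543  0.0296] shift [-4.33  8.21  8.85] turn [-10.4   4.9  -1.3] ik [-17.  37. 148. 162.  49. -92.] 0.0
tcp [ 0.4584 -0.0543  0.0596] shift [-2.4   7.77  6.59] turn [-10.4   4.9  -1.3] ik [-17.  29. 148. 160.  43. -89.] 0.0
tcp [ 0.4584 -0.0543  0.0896] shift [-0.47  7.32  4.34] turn [-10.4   4.9  -1.3] ik [-17.  22. 148. 156.  36. -84.] 0.0
tcp [ 0.4584 -0.0543  0.1196] shift [1.46 6.88 2.09] turn [-10.4   4.9  -1.3] ik [-17.  14. 148. 151.  29. -78.] 0.0
tcp [ 0.4584 -0.0543  0.1496] shift [ 3.39  6.44 -0.17] turn [-10.4   4.9  -1.3] ik [-17.   7. 147. 141.  22. -67.] 0.0
```

>>> {"method": "step_arm", "body": {"deltas": "0.3 1.7 6.9 2.1 -5 0 0;0.3 1.7 6.9 2.1 -10.4 -0.1 -0.8;0.3 1.7 6.9 2.1 -10.4 -0.1 -0.8;0.3 1.7 6.9 2.1 -10.4 -0.1 -0.8;0.3 1.7 6.9 2.1 -10.4 -0.1 -0.8;0.3 1.7 6.9 2.1 -10.4 -0.1 -0.8;0.3 1.7 6.9 2.1 -10.4 -0.1 -0.8;0.3 1.7 6.9 2.1 -10.4 -0.1 -0.8;0.3 1.7 6.9 2.1 -10.4 -0.1 -0.8;0.3 1.7 6.9 2.1 -10.4 -0.1 -0.8"}}

```text
time_s: 9.95
ee_pos: [0.4599, -0.0537, 0.1224]
tcp_rot: [[0.764, 0.05, 0.643], [0.037, -0.999, 0.034], [0.644, -0.002, -0.765]]
ft_force: [0.8, -0.2, 1.1]
gripper_width: 0.0598
finger_force: 0.0
```

Run:
```python
from rel import *
g=np.array([.4739,-.0535,.014])
print(read_state()['qpos'].round(1))
rel(g,2.8,40);rel(g+[0,0,.03],2.8,40)
```

```text
[-15.3   9.8 145.4 139.2  18.1 -64.6]
tcp [ 0.4598 -0.0542  0.0309] shift [-5.91  0.07  6.99] turn [-0.1 -0.1 -0. ] ik [-15.  31. 146. 161.  37. -88.] 0.0
tcp [ 0.4598 -0.0542  0.0609] shift [-3.98  0.06  4.7 ] turn [-0.1 -0.1 -0. ] ik [-15.  24. 146. 157.  31. -84.] 0.0
```

>>> {"method": "step_arm", "body": {"deltas": "0.3 -2 0 2.3 0 0 0;0.3 -4 0 4.7 0 0 0;0.3 -5.3 0.1 6.3 0 0 0;0.3 -5.9 0.1 7 0 0 0;0.3 -5.9 0.1 7 0 0 0;0.3 -5.9 0.1 7 0 0 0;-0.4 -5.9 0.1 7 0 0 0;-0.6 -5.9 0.1 7 0 0 0;-1 -5.9 0.1 7 0 0 0;-1 -5.9 0.1 7 0 0 0;-1 -5.9 0.1 7 0 0 0;-1 -5.9 0.1 7 0 0 0", "newtons": 40}}

```text
time_s: 11.15
ee_pos: [0.4601, -0.0545, 0.0311]
tcp_rot: [[0.763, 0.05, 0.644], [0.037, -0.999, 0.034], [0.645, -0.002, -0.764]]
ft_force: [-1.5, 0.9, 4.7]
gripper_width: 0.0215
finger_force: 40.0
```

Run:
```python
from rel import *
s=read_state();print(s['qpos'].round(1),s['ee_pos'],s['tcp_rot'][:,2],s['ft_force'])
c=grab('top');cv2.imwrite('pics/g.png',cv2.resize(c['frame'][60:260,200:440,::-1],None,fx=3,fy=3,interpolation=cv2.INTER_CUBIC))
```

```text
[-15.5  30.1 147.  160.3  37.4 -88.3] [ 0.46007878 -0.05448004  0.03107202] [ 0.64387487  0.0336551  -0.76439027] [-1.51421081  0.86517044  4.69221107]
```

View pics/g.png

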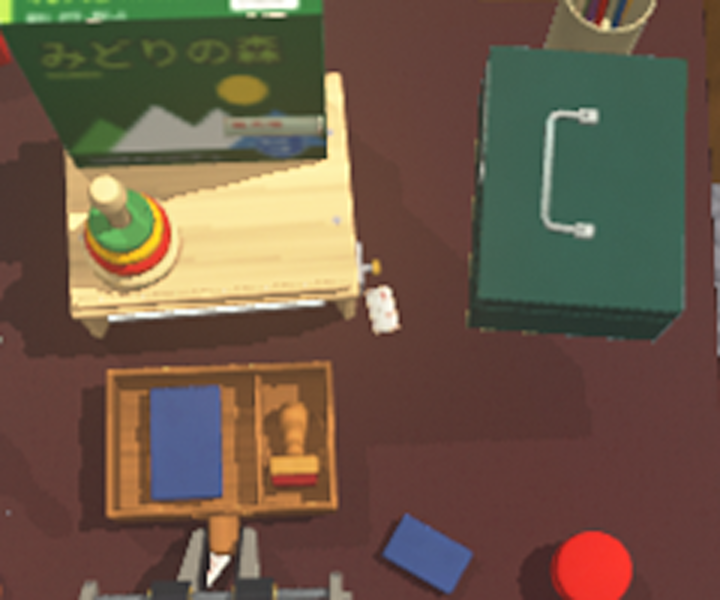

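The top view shows the pull gripped at (225,540) with the pad undisturbed in the well. The next move aligns the tray with the bay axis.

>>> {"method": "step_arm", "body": {"deltas": "-1 0.1 0.2 0.1 0.4 0 -0.5;-1 0.3 0.4 0.25 0.9 0 -1;-1 0.45 0.55 0.4 1.4 0 -1.6;-1 0.6 0.7 0.5 1.8 0 -2.1;-1 0.6 0.7 0.5 1.8 0 -2.1;-1 0.6 0.7 0.5 1.8 0 -2.1"}}

```text
time_s: 11.8
ee_pos: [0.4674, -0.0605, 0.031]
tcp_rot: [[0.761, 0.099, 0.641], [0.074, -0.995, 0.066], [0.644, -0.003, -0.765]]
ft_force: [-6.5, 2.1, 11.2]
gripper_width: 0.0214
finger_force: 40.0
```

Run:
```python
from h import *
c=grab('top');np.save('x.npy',0);P=dep(c);Z=P[...,2]
T=(Z>.029)&(Z<.043);T[:165]=0;T[229:]=0;T[:,:220]=0;T[:,325:]=0
Rm=(Z>.06)&(Z<.085);Rm[:80]=0;Rm[185:]=0;Rm[:,:200]=0;Rm[:,340:]=0
def edge(m,z,side,lo,hi,n):
    p=[]
    for k in range(lo,hi):
        w=np.nonzero(m[:,k] if side in'tb' else m[k])[0]
        if len(w):
            e=w[0]-.5 if side in'tl' else w[-1]+.5
            p.append((k,e) if side in'tb' else (e,k))
    W=plane(c,p,z)[:,:2]*1000-[635.5,-44.9]; a=np.radians(5.6);W=W@np.array([[np.cos(a),-np.sin(a)],[np.sin(a),np.cos(a)]])
    d=cv2.fitLine(W.astype(np.float32),cv2.DIST_HUBER,0,1e-3,1e-3).ravel()
    print(n,side,round((np.degrees(np.arctan2(d[1],d[0]))+45)%90-45,2),d[2:].round(1))
edge(T,.036,'t',240,306,'tray');edge(T,.036,'l',186,222,'tray');edge(T,.036,'r',186,222,'tray')
edge(Rm,.068,'b',228,316,'riser');edge(Rm,.068,'l',122,160,'riser');edge(Rm,.068,'r',118,158,'riser')
```

```text
tray t 0.52 [-24.7   2. ]
tray l 1.1 [-85.1  87.9]
tray r 0.3 [-90. -82.]
riser b -0.06 [ -0.2 -26.3]
riser l 0.05 [ 69.1 106.1]
riser r -0.03 [  52.9 -106.2]
```

>>> {"method": "step_arm", "body": {"deltas": "-1 0.06 0.25 -0.08 -0.2 0 0.2;-1 0.06 0.25 -0.08 -0.2 0 0.2;-1 0.82 0.25 0.57 -0.2 0 0.2;-1 1.59 0.25 1.21 -0.2 0 0.2;-1 2.35 0.25 1.86 -0.2 0 0.2;-1 3.12 0.25 2.5 -0.2 0 0.2;-1 3.12 0.25 2.5 -0.2 0 0.2"}}

```text
time_s: 12.55
ee_pos: [0.51, -0.0596, 0.032]
tcp_rot: [[0.761, 0.094, 0.642], [0.071, -0.996, 0.062], [0.645, -0.001, -0.764]]
ft_force: [0.7, -0.3, -3.9]
gripper_width: 0.0218
finger_force: 40.0
```

```bash
cat > top.py <<'E'
from h import *
c=grab('top');P=dep(c);Z=P[...,2];s=read_state();a=np.radians(5.6);Q=np.array([[np.cos(a),-np.sin(a)],[np.sin(a),np.cos(a)]])
rf=lambda W:(W-[635.5,-44.9])@Q
print('tcp riser',rf(s['ee_pos'][None,:2]*1000).round(1),s['ee_pos'][2].round(4),'ft',s['ft_force'].round(1),'yaw',np.degrees(np.arctan2(s['tcp_rot'][0,1],-s['tcp_rot'][1,1])).round(2))
T=(Z>.029)&(Z<.043);T[:160]=0;T[225:]=0;T[:,:220]=0;T[:,325:]=0
W=rf(plane(c,np.argwhere(T)[:,::-1],.036)[:,:2]*1000)
for n in('l','r'):
    p=[]
    for k in range(160,225):
        w=np.nonzero(T[k])[0]
        if len(w)>3: p.append((w[0]-.5 if n=='l' else w[-1]+.5,k))
    V=rf(plane(c,p,.036)[:,:2]*1000);V=V[abs(abs(V[:,1])-85)<8]
    if len(V)>5:
        d=cv2.fitLine(V.astype(np.float32),cv2.DIST_HUBER,0,1e-3,1e-3).ravel();print(n,len(V),round(np.degrees(np.arctan(d[1]/d[0])),2),d[2:].round(1))
E
python3 top.py
```

```text
tcp riser [[-127.4   -2.2]] 0.0317 ft [ 0.9  1.2 -3.7] yaw 5.39
l 46 -0.51 [-46.2  83.8]
r 42 0.15 [-46.6 -85.9]
```

>>> {"method": "step_arm", "body": {"deltas": "-1 0.76 -0.05 0.65 0 0 0;-1 1.53 -0.08 1.29 0 0 0;-1 2.29 -0.08 1.94 0 0 0;-1 3.06 -0.08 2.58 0 0 0;-1 3.82 -0.08 3.23 0 0 0;-1 4.58 -0.08 3.87 0 0 0;-1 4.58 -0.08 3.87 0 0 0"}}

```text
time_s: 13.3
ee_pos: [0.5698, -0.0531, 0.0321]
tcp_rot: [[0.76, 0.094, 0.643], [0.071, -0.996, 0.062], [0.646, -0.001, -0.764]]
ft_force: [1.6, 2.7, -4.2]
gripper_width: 0.0216
finger_force: 40.0
```

```bash
python3 top.py
```

```text
tcp riser [[-67.   -1.7]] 0.032 ft [ 1.3  2.8 -3.8] yaw 5.4
l 20 -81.33 [-7.1 28.9]
r 17 -0.04 [-21.5 -84.7]
```

>>> {"method": "step_arm", "body": {"deltas": "-1 0.76 0 0.65 0 0 0;-1 1.53 0 1.29 0 0 0;-1 2.29 0 1.94 0 0 0;-1 3.06 0 2.58 0 0 0;-1 3.82 0 3.23 0 0 0;-1 4.2 0 3.55 0 0 0;-1 4.2 0 3.55 0 0 0"}}

```text
time_s: 14.05
ee_pos: [0.6237, -0.0481, 0.0318]
tcp_rot: [[0.761, 0.094, 0.642], [0.07, -0.996, 0.062], [0.645, -0.002, -0.764]]
ft_force: [2.0, 2.6, -4.2]
gripper_width: 0.0214
finger_force: 40.0
```

Run:
```python
from rel import *
s=read_state();a=np.radians(5.6);ax=np.array([np.cos(a),np.sin(a),0]);n=np.array([-ax[1],ax[0],0]);o=np.array([.6355,-.0449,0])
d=s['ee_pos']-o;print('tcp riser',d@ax*1000,d@n*1000,s['ee_pos'][2],s['ft_force'].round(1),s['gripper_width'])
y=d@n
# waypoints (closed-finger push, th 46), tip centre x given in riser frame
for x,z,th in((-60,.05,40),(-40,.012,46),(-16,.012,46),(10,.012,46),(14,.012,46)):
    rel(o+ax*x/1000+n*(-.0005)+[0,0,z],5.6,th)
```

```text
tcp riser -12.047782050339364 -1.9960112541087356 0.03182146677803863 [ 2.   2.6 -4.2] 0.02142970885148863
tcp [ 0.5618 -0.0526  0.0669] shift [-2.48 -0.13 -6.68] turn [ 0.1 -0.2 -0.2] ik [-12.  26. 134. 148.  21. -73.] 0.0
tcp [ 0.58   -0.0508  0.0273] shift [-3.64 -0.13 -2.48] turn [ 0.1  5.8 -0.2] ik [-12.  36. 134. 158.  37. -85.] 0.0
tcp [ 0.6039 -0.0485  0.0273] shift [-1.8  -0.14 -0.93] turn [ 0.1  5.8 -0.2] ik [-11.  36. 132. 159.  35. -84.] 0.0
tcp [ 0.6298 -0.046   0.0273] shift [ 0.18 -0.15  0.75] turn [ 0.1  5.8 -0.2] ik [-10.  37. 129. 159.  32. -83.] 0.0
tcp [ 0.6337 -0.0456  0.0273] shift [ 0.49 -0.15  1.01] turn [ 0.1  5.8 -0.2] ik [-10.  37. 128. 159.  32. -82.] 0.0
```

>>> {"method": "step_arm", "body": {"deltas": "-0.13 0 0 0 0 0 0;-0.13 0 0 0 0 0 0;-0.13 0 0 0 0 0 0;-0.13 0 0 -3 0 0 0;-0.13 0 0 -6 0 0 0;-1 -2.5 0 -6.7 0 0 0;-1 -2.5 0 -6.7 0 6 0;-1 -2.5 0 -6.7 0 6 0;-1 -3.6 0 -4 0 6 0;-1 -3.6 0 -2.5 0 6 0;-1 -3.6 0 -2.5 0 6 0;-1 -3.6 0 -2.5 0 6 0"}}

```text
time_s: 15.25
ee_pos: [0.5792, -0.052, 0.0273]
tcp_rot: [[0.692, 0.094, 0.716], [0.063, -0.996, 0.069], [0.719, -0.003, -0.695]]
ft_force: [-0.2, -0.1, -0.7]
gripper_width: 0.0002
finger_force: 0.0
```

```bash
cat > r.py <<'E'
from rel import *
import sys
s=read_state();a=np.radians(5.6);ax=np.array([np.cos(a),np.sin(a),0]);n=np.array([-ax[1],ax[0],0]);o=np.array([.6355,-.0449,0])
tip=s['ee_pos']+.022*s['tcp_rot'][:,2]-o;print('tip riser',(tip@ax*1000).round(1),(tip@n*1000).round(1),tip[2].round(4),s['ft_force'].round(1),s['gripper_width'].round(3),(s['tcp_rot'].T@ax).round(3))
c=grab('wrist');Z=dep(c)[...,2]
E
python3 r.py
python3 - <<'E'
import sys;sys.path.insert(0,'.')
from h import *
c=load('wrist');cv2.imwrite('pics/i.png',c['frame'][:,:,::-1])
E
```

```text
Traceback (most recent call last):
  File "r.py", line 4, in <module>
    tip=s['ee_pos']+.022*s['tcp_rot'][:,2]-o;print('tip riser',(tip@ax*1000).round(1),(tip@n*1000).round(1),tip[2].round(4),s['ft_force'].round(1),s['gripper_width'].round(3),(s['tcp_rot'].T@ax).round(3))
                                                                                                                                                   ^^^^^^^^^^^^^^^^^^^^^^^^
AttributeError: 'float' object has no attribute 'round'
```

The wrist image just viewed is a stale frame from before the tray moved. The pose is good: the tip is about 40 mm in front of the riser, in line with the pull. Now pushing in stages.

>>> {"method": "step_arm", "body": {"deltas": "-1 0.7 0 0.72 0 0 0;-1 1.53 0 1.58 0 0 0;-1 2.09 0 2.16 0 0 0;-1 2.64 0 2.73 0 0 0;-1 3.2 0 3.31 0 0 0;-1 3.2 0 3.31 0 0 0"}}

```text
time_s: 15.85
ee_pos: [0.626, -0.0476, 0.0281]
tcp_rot: [[0.69, 0.094, 0.718], [0.064, -0.996, 0.069], [0.721, -0.002, -0.693]]
ft_force: [-0.1, 0.6, -0.3]
gripper_width: 0.0005
finger_force: 0.1
```

```bash
sed -i "s/s\['gripper_width'\].round(3)/0/" r.py; python3 r.py
```

```text
tip riser 6.2 -1.9 0.0129 [-0.1  0.6 -0.3] 0 [ 0.693 -0.004  0.721]
```

>>> {"method": "step_arm", "body": {"deltas": "-1 0.1 0 0.11 0 0 0;-1 0.21 0 0.22 0 0 0;-1 0.31 0 0.32 0 0 0"}}

```text
time_s: 16.2
ee_pos: [0.6283, -0.0476, 0.0273]
tcp_rot: [[0.692, 0.093, 0.716], [0.063, -0.996, 0.068], [0.72, -0.002, -0.694]]
ft_force: [-6.8, -0.7, 5.2]
gripper_width: 0.0001
finger_force: 3.6
```

```bash
python3 r.py
python3 - <<'E'
import sys;sys.path.insert(0,'.')
from h import *
w=load('wrist')['frame'];c=grab('top')['frame']
cv2.imwrite('pics/j.png',np.vstack([cv2.resize(w,(480,300)),cv2.resize(c[100:200,220:380],(480,300),interpolation=cv2.INTER_CUBIC)])[:,:,::-1])
E
```

```text
tip riser 8.4 -2.0 0.012 [-6.8 -0.7  5.2] 0 [ 0.694 -0.005  0.72 ]
```

View pics/j.png

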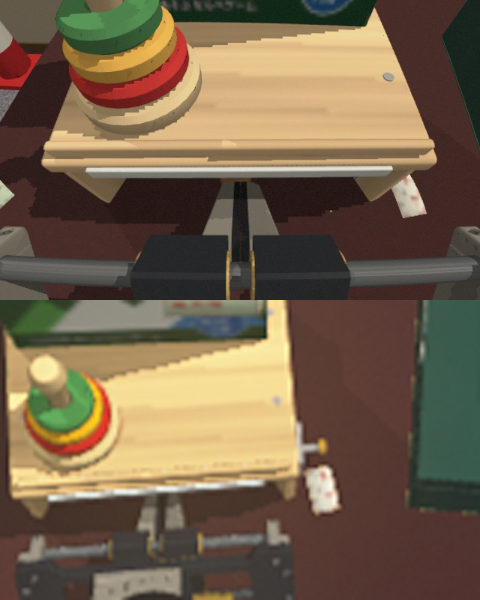

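Both halves of the picture look clear. The fingers slant in under the board at the centre, the displayed things stand untouched, and the bolt's brass knob shows at (322,445) in the lower half. Comparing that knob with its first position tells whether the bolt is out.

```bash
cat > knob.py <<'E'
from h import *
def kn(f):
    hsv=cv2.cvtColor(f[138:162,312:340].copy(),cv2.COLOR_RGB2HSV);m=cv2.inRange(hsv,(12,120,90),(32,255,255))
    n,l,s,ce=cv2.connectedComponentsWithStats(m);return [(s[i,4],(ce[i]+[312,138]).round(2).tolist(),s[i,:4].tolist()) for i in range(1,n) if s[i,0]+s[i,2]>10]
print('start',kn(cv2.imread('pics/b.png')[:,:,::-1]))
print('now',kn(grab('top')['frame']))
E
python3 knob.py
```

```text
start [(np.int32(18), [325.0, 148.5], [12, 8, 3, 6])]
now [(np.int32(20), [327.2, 148.5], [14, 8, 4, 6])]
```

>>> {"method": "step_arm", "body": {"deltas": "-1 0.07 0 0.07 0 0 0;-1 0.14 0 0.14 0 0 0;-1 0.14 0 0.14 0 0 0"}}

```text
time_s: 16.65
ee_pos: [0.6302, -0.0474, 0.0273]
tcp_rot: [[0.692, 0.093, 0.716], [0.063, -0.996, 0.068], [0.719, -0.002, -0.695]]
ft_force: [-5.5, -0.9, 5.0]
gripper_width: 0.0004
finger_force: 2.9
```

```bash
python3 r.py;python3 knob.py
```

```text
tip riser 10.3 -2.0 0.012 [-5.5 -0.9  5. ] 0 [ 0.695 -0.005  0.719]
start [(np.int32(18), [325.0, 148.5], [12, 8, 3, 6])]
now [(np.int32(20), [327.2, 148.5], [14, 8, 4, 6])]
```

>>> {"method": "step_arm", "body": {"deltas": "-1 0.07 0 0.07 0 0 0;-1 0.14 0 0.14 0 0 0;-1 0.14 0 0.14 0 0 0"}}

```text
time_s: 17.05
ee_pos: [0.6322, -0.0473, 0.0273]
tcp_rot: [[0.692, 0.093, 0.716], [0.063, -0.996, 0.068], [0.719, -0.002, -0.695]]
ft_force: [-5.6, -1.0, 3.4]
gripper_width: 0.0006
finger_force: 2.9
```

```bash
python3 r.py;python3 knob.py
```

```text
tip riser 12.3 -2.1 0.012 [-5.6 -1.   3.4] 0 [ 0.695 -0.005  0.719]
start [(np.int32(18), [325.0, 148.5], [12, 8, 3, 6])]
now [(np.int32(20), [327.2, 148.5], [14, 8, 4, 6])]
```

>>> {"method": "step_arm", "body": {"deltas": "-1 0.07 0 0.07 0 0 0;-1 0.14 0 0.14 0 0 0;-1 0.14 0 0.14 0 0 0"}}

```text
time_s: 17.45
ee_pos: [0.6348, -0.0471, 0.0275]
tcp_rot: [[0.691, 0.093, 0.717], [0.063, -0.996, 0.068], [0.72, -0.002, -0.694]]
ft_force: [-3.3, 0.4, 0.3]
gripper_width: 0.0005
finger_force: 1.3
```

```bash
python3 r.py;python3 knob.py
```

```text
tip riser 14.9 -2.2 0.0122 [-3.3  0.4  0.3] 0 [ 0.694 -0.005  0.72 ]
start [(np.int32(18), [325.0, 148.5], [12, 8, 3, 6])]
now [(np.int32(18), [325.0, 148.5], [12, 8, 3, 6])]
```

The knob is back at its start position (325.0) and the force has dropped, so the bolt has snapped out. I'll nudge 1 mm for margin, then withdraw along the finger axis.

>>> {"method": "step_arm", "body": {"deltas": "-1 0.07 0 0.07 0 0 0;-1 0.07 0 0.07 0 0 0;-1 -0.3 0 -0.8 0 0 0;-1 -0.7 0 -3 0 0 0;-1 -0.7 0 -7 0 0 0;-1 -0.7 0 -12 0 0 0;-1 -0.7 0 -16 0 0 0;-1 -0.7 0 -16 0 0 0;-1 -0.7 0 -16 0 0 0"}}

```text
time_s: 18.45
ee_pos: [0.5162, -0.0587, 0.1353]
tcp_rot: [[0.688, 0.093, 0.72], [0.064, -0.996, 0.068], [0.723, -0.001, -0.691]]
ft_force: [-0.0, 0.2, -0.6]
gripper_width: 0.0001
finger_force: 0.0
```

```bash
python3 r.py;python3 knob.py
python3 - <<'E'
from h import *
w=load('wrist')['frame'];c=load('top')['frame']
cv2.imwrite('pics/k.png',np.vstack([cv2.resize(w,(480,300)),cv2.resize(c[60:270,160:460],(429,300),interpolation=cv2.INTER_CUBIC).copy() if 0 else cv2.resize(c[60:270,124:460],(480,300))])[:,:,::-1])
P=dep(load('wrist'))
E
```

```text
tip riser -104.2 -2.2 0.1201 [-0.   0.2 -0.6] 0 [ 0.691 -0.005  0.723]
start [(np.int32(18), [325.0, 148.5], [12, 8, 3, 6])]
now [(np.int32(18), [325.0, 148.5], [12, 8, 3, 6])]
```

View pics/k.png

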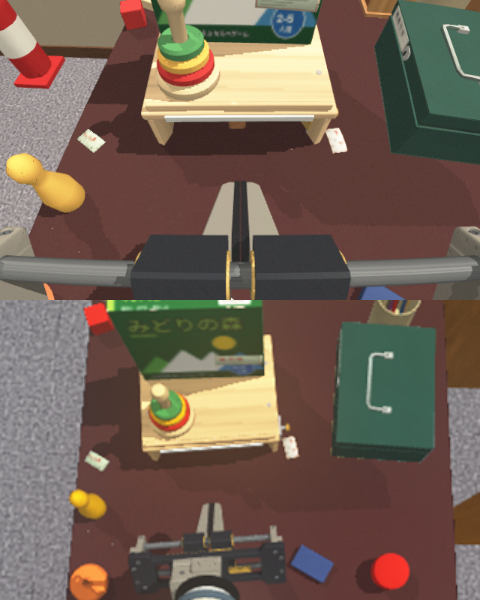

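The tray is in under the riser, with its pull just visible at (237,125). The bolt is out, the displayed things and the yo-yo are undisturbed, and the robot is clear of everything.

```bash
python3 -c "
from cell import *
print(hand_in())"
```

```text
the job is handed in; nothing more can be done
None
```

The job is handed in: the ink pad lies flat in the tray's large compartment, the tray is pushed in under the riser with the spring bolt snapped out in front of it, and nothing else appears disturbed in the last pictures (about 18.5 s on the robot's clock).

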